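# Clear the measuring trough and set its length gauge

### The job

Make the measuring trough ready for the next slat: clear all three wooden offcuts out of the trough into the blue bin at its open end, reaching in under the clear guard without leaning on it. Then draw the orange stop of the sprung slide gauge along the empty trough until its front face (the one towards the bin) lines up with the red mark, and leave it there. Leave the other things on the bench where they are.

Things in the scene. Friction and masses are not known exactly. Their poses are not given: they have to be found in the camera images.
- rig: fixed measuring trough. Origin under its centre at bench level; y runs along it to the bin, x away from the robot. Floor 135 mm above the bench, x -31 to 31, y -300 to 300 mm, open at the +y end. Robot side: aluminium lip, x -46 to -31, 12 mm above the floor. Far side: wooden fence 30 mm above the floor. Yellow gauge housing at y -300 to -240, 38 mm above the floor
- guard: clear plastic guard in a blue frame, fixed; origin and axes as the trough. Front panel at x 6 to 11 mm (just past the trough's middle line), 58 to 148 mm above the trough floor, full length; roof from there back to x 118, straps up to 297 mm above the bench. An upright gripper cannot come over the middle; tilted 25 to 40 degrees it reaches in below the panel from the robot's side
- bin: blue open bin fixed below the open +y end of the trough; origin under its centre on the bench, 200 x 200 mm, walls 5 mm, rim 125 mm above the bench (10 mm below the trough floor), near wall 2 mm from the trough's end; inside, a steel chute plate slopes from that wall's rim down to 20 mm short of the floor's middle
- block_mid (a point): centre of a reddish-brown pallet-block offcut, 40 (x) x 55 (y) x 34 mm, lying in the trough, long side roughly along it
- halflap_mid (a point): middle of a pale half-lap offcut, 42 (x) x 70 (y) mm, 16 mm thick at one end and 31.5 mm at the other; the point is 14 mm above its underside. Lies in the trough
- stub_mid (a point): centre of a dark-brown stub with two nail heads, 36 (x) x 62 (y) x 26 mm, lying in the trough
- gauge_face (a point): centre of the front face (bin side) of the gauge's orange stop, an upright plate 46 mm wide across the trough, 8 mm thick, top 37 mm above the floor; the point is 20 mm above the floor. Behind it a flat yellow blade, 16 mm wide, top 3 mm above the floor, runs into the housing; at least 55 mm is free between stop and housing
- gauge (a joint): how far the gauge is drawn out towards the bin (m), 0 to 0.30. A light spring pulls it back but a brake holds it where it is left; moving it takes about 4 to 7 N, so push or pull it
- mark: red mark: a line 4 mm wide across the top of the lip, with a tab on the lip's front; origin at the line's centre on top of the lip, axes as the trough
- driver: black cordless impact driver standing on its battery, 120 x 80 mm foot, 207 mm tall; not part of the job. Origin under its centre
- battery: black spare tool battery, 115 x 76 x 57 mm; not part of the job. Origin under its centre
- mug: blue mug, 82 mm wide, 95 mm tall; not part of the job. Origin under its centre
- glue: squat white glue jar with red cap, 64 mm wide, 85 mm tall; not part of the job. Origin under its centre
- screwbox: open cardboard tray of brass screws, 100 x 130 x 45 mm; not part of the job. Origin under its centre
- square: joiner's square lying flat, dark wood stock 30 x 120 x 16 mm, steel blade 130 mm along its x; not part of the job. Origin under its stock's centre
- block: the pallet-block offcut (see its _mid point); origin at its underside's centre, y along its long side
- halflap: the half-lap offcut (see its _mid point); origin at its underside's centre, y along its long side
- stub: the dark stub offcut (see its _mid point); origin at its underside's centre, y along its long side

How it is judged:
On the way, in this order (a step that is already met when the one before it is completed fails the run):
1. all three offcuts are in the bin (x of block_mid in the frame of bin between -0.095 and 0.095 m and y of block_mid in the frame of bin between -0.095 and 0.095 m and z of each of block_mid, halflap_mid, stub_mid in the frame of bin below 0.125 m and x of halflap_mid in the frame of bin between -0.095 and 0.095 m and y of halflap_mid in the frame of bin between -0.095 and 0.095 m and x of stub_mid in the frame of bin between -0.095 and 0.095 m and y of stub_mid in the frame of bin between -0.095 and 0.095 m), for 0.2 s.
2. the gauge's stop lines up with the red mark (y of gauge_face in the frame of mark between -0.004 and 0.004 m), for 0.2 s.
At the end, for the whole second after the job is handed in: All three offcuts lie at rest in the blue bin, their middles inside its walls and below its rim, and the front face of the orange stop is within 4 mm of the centre of the red mark, measured along the trough (all of step 1 and all of step 2 and linear speed of each of block, halflap, stub below 0.02 m/s); the robot touches nothing.
It fails at once if the clear guard is pushed with more than 15 N (contact force between any of the arm, the fingers and guard above 15 N).
It fails at once if a bystander is moved by more than 30 mm (distance of any of driver, battery, mug, glue, screwbox, square from where it was at the start of the episode above 0.03 m).
It also fails if it takes over 61 s, if anything falls off the work surface, if the arm or the gripper's body presses on something with over 40 N, if the wrist force passes 120 N, or if a joint passes its speed limit or range.

### The arm

A 7-joint arm with a two-finger parallel gripper is mounted at the origin on the work surface. World frame = base frame: x ahead of the robot, y to its left, z up, the work surface at z = 0. Lengths are in m, angles in rad, forces in N, time in s.
With the tool pointing down it reaches from about 0.4 to 0.85 m from the base axis. Payload 10.4 kg.
Tool frame: the origin (TCP) lies at the very end of the fingers, on their centre line; the grasp point (between the pads) lies 19 mm behind it (manip.grip_point_offset is the distance from the TCP to the grasp point, in m); z points along the fingers, y is the line along which they close (so a half turn about z gives the same grasp; the last joint's range is limited). The gripper opens to 85 mm and grips with 20 to 120 N. Pads are 22 mm wide; open, the fingers measure 114 mm over their backs; the gripper's body (76 mm by 85 mm) begins 54 mm behind the grasp point. The pads swing forward as they close: fully open they stand 13 mm farther back than shut.
Start: joints at [-1.172, 0.332, -0.065, 1.46, 0.022, 1.35, -0.088], TCP at [0.256, 0.57, 0.203] pointing down, gripper open.
Joint ranges: [-2.6, 2.6], [-0.5, 2.12], [-1.47, 1.34], [0.16, 2.42], [-1.27, 4.41], [0.06, 2.06], [-2.6, 2.6]. Speed limits (rad/s): [2.22, 2.22, 2.79, 2.79, 3.14, 3.14, 3.14].

### API

Orientations are given as a unit quaternion [x, y, z, w].
In Python, from workcell import manip gives the robot as it stands. The module is installed in compiled form; this text tells all that it offers.
- The arm moves only by the tool step_arm, never from a script. Its argument "moves" is a list of rows, each a list of 7 numbers: the closure, from 0 (fully open) to 1 (shut), then the shift along the world's x, y, z in mm, then the turn, a rotation vector about the world's x, y, z in rad. In form: [[grip, tx, ty, tz, ax, ay, az], ...]. A call has 1 to 10 rows; each row is the pose to reach, as a shift and turn from the pose commanded when the call began; what a row does not reach only later rows make up. A row lasts 1/10 s, in which the tool goes at most 50 mm and 8.59 degrees, less where a joint would pass 70% of its speed; a pose out of reach is approached as far as the arm can. A call with a gripper value outside its range is refused whole. The fingers move at their own pace and stop on an object; "grip_force" is the grip in N (left out, the last holds). Time passes only in rows, so rows that repeat a pose let the fingers close. It gives the time, the measured TCP pose, the force, the opening and the grip force at its end, in the units of the state.
- manip.get_obs(): the state, without advancing time (a new reading comes with each control period).
- manip.camera(name): name is "scene" or "top" or "wrist"; returns a dict with "image" (384x512x3 uint8, blue, green, red), "K" (3x3 intrinsics, pixels), "rvec" (rotation vector, rad) and "tvec" (3), from world to camera coordinates, as OpenCV has them; the wrist camera has in their place "mount" (4x4, takes a point from camera to tool coordinates, whose origin is the TCP and whose axes are the flange's). Camera axes: x right, y down, z forward; pixel columns grow to the right and rows downward; lengths in m; the calibration is good to about 2 mm. The wrist camera is an equidistant fisheye: a pixel r from the principal point sees the ray r / f radians off the axis. A picture is of the moment at which its call begins: read the wrist's pose just before it. There is no depth.
- manip.hand_in(): hands the job in; it is judged then, once.
The state is a dict: "clock": time; "joint_pos": joint angles; "joint_velocities": joint speeds; "tau": joint torques, N m; "position": TCP position; "ee_rot": TCP orientation; "ft_force": force on the tool from outside, world axes, zero at the start; "torque": the same for the moment, N m; "grip_width": opening from 0.0 (shut) to 1.0 (fully open); "grasp_force": force on a finger pad.
Only numpy, scipy, OpenCV 4.12 (cv2) and the standard library are available. Lean on these libraries where they do the work, as an engineer would, in place of code of your own. Each camera call takes 0.05 s, during which the arm holds its last target. There are 200 camera calls.

## Working session

There is one attempt and no reset: what is moved stays moved. The work goes in short steps, Python scripts to look and compute and a tool call to move; the robot and the scene stay as the last step left them, time stands still between calls to the robot, and variables do not carry over. Pictures are saved under pics/ and viewed, at most 10 in all, crops included, and the job is handed in when it is done.

Besides the shell and the picture viewer there is one more tool, called after "Emit:" as name([rows], argument=value, ...), one row to a line, values as JSON. step_arm: Moves the arm, as the interface text tells. Its arguments: {"type":"object","properties":{"moves":{"type":"array","items":{"type":"array","items":{"type":"number"}}},"grip_force":{"type":"number"}},"required":["moves"]}

```bash
mkdir -p pics
python3 - <<'E'
from workcell import manip
import cv2,pickle
o=manip.get_obs(); print(o['position'],o['ee_rot'],o['grip_width'],manip.grip_point_offset)
d={n:manip.camera(n) for n in("scene","top")}
pickle.dump(d,open('cams.pkl','wb'))
for n in d: cv2.imwrite(f'pics/{n}0.png',cv2.resize(d[n]['image'],(800,600),interpolation=cv2.INTER_CUBIC))
E
```

```text
[0.25570361 0.56984951 0.2018157 ] [ 2.09326335e-01  9.77845586e-01 -6.92185998e-04 -1.29128407e-04] 0.99718286121251 0.0187
```

View pics/top0.png

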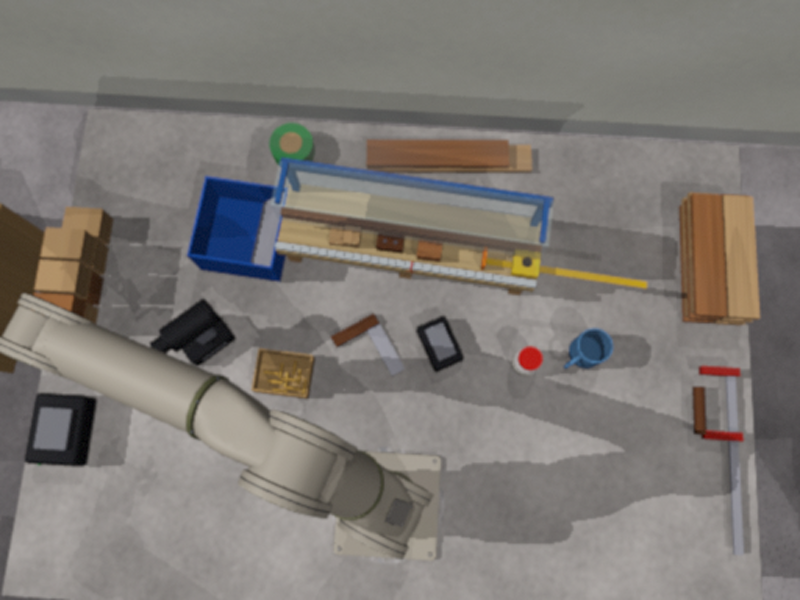

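View pics/scene0.png

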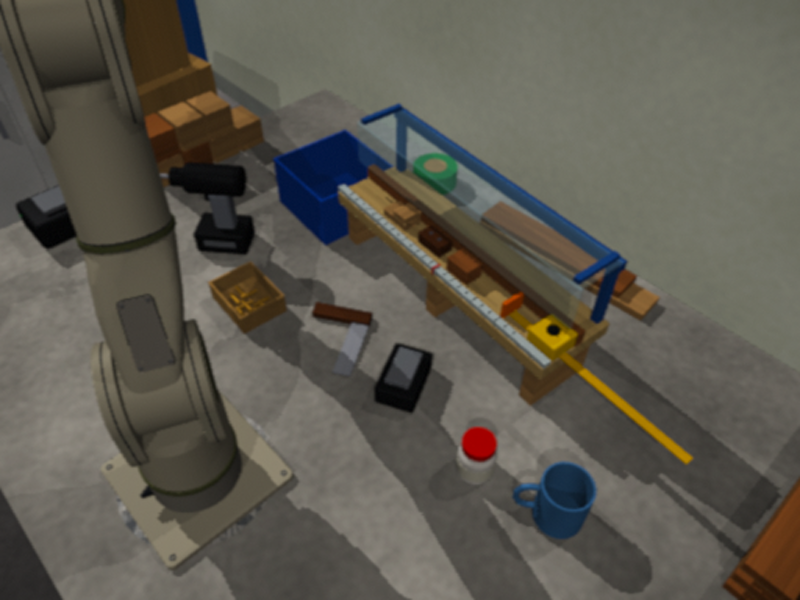

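The top view shows the bin at the left (+y) end and the trough running slightly tilted from (278,235) to (536,270). From the bin inward lie the half-lap (345,235), stub (390,242) and block (430,250). The orange stop is at (485,260) and the mark at about (410,267). I'll zoom in and fit.

```bash
cat > h.py <<'E'
import cv2,numpy as np,pickle
def ray(c,uv,z):
    R=cv2.Rodrigues(np.array(c['rvec'],float))[0];t=np.array(c['tvec'],float).ravel()
    C=-R.T@t; d=R.T@np.linalg.inv(c['K'])@np.array([uv[0],uv[1],1.])
    return C+d*(z-C[2])/d[2]
def proj(c,P):
    return cv2.projectPoints(np.array(P,float).reshape(-1,1,3),np.array(c['rvec'],float),np.array(c['tvec'],float),np.array(c['K'],float),None)[0][:,0]
E
python3 - <<'E'
from h import *
d=pickle.load(open('cams.pkl','rb'));c=d['top']
s=1.5625
for n,uv,z in[('lipL',(276,247),.147),('lipR',(535,287),.147),('mark',(410,268),.147),('stop',(485,260),.172),('binTL',(206,180),.125),('binBL',(190,267),.125),('half',(345,236),.16),('stub',(390,242),.161),('block',(430,250),.169)]:
    print(n,ray(c,np.array(uv)/s,z).round(3))
t=c['image'][96:196,115:360]; cv2.imwrite('pics/top1.png',cv2.resize(t,None,fx=3.26,fy=3.26,interpolation=cv2.INTER_CUBIC))
t=d['scene']['image'][60:252,190:420]; cv2.imwrite('pics/sc1.png',cv2.resize(t,None,fx=3.1,fy=3.1,interpolation=cv2.INTER_CUBIC))
E
```

```text
lipL [0.555 0.287 0.147]
lipR [ 0.497 -0.305  0.147]
mark [ 0.524 -0.021  0.147]
stop [ 0.545 -0.188  0.172]
binTL [0.716 0.474 0.125]
binBL [0.501 0.484 0.125]
half [0.586 0.131 0.16 ]
stub [0.578 0.028 0.161]
block [ 0.562 -0.064  0.169]
```

View pics/top1.png

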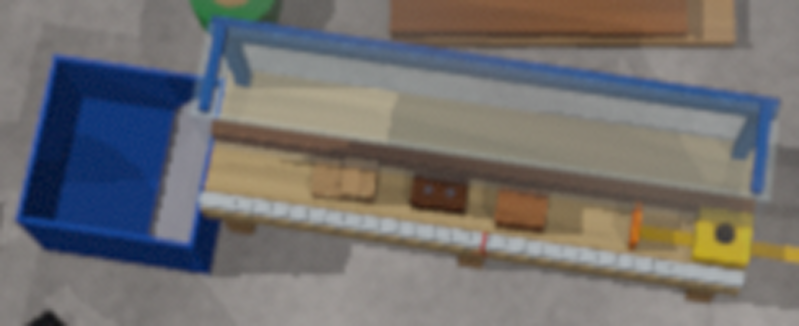

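View pics/sc1.png

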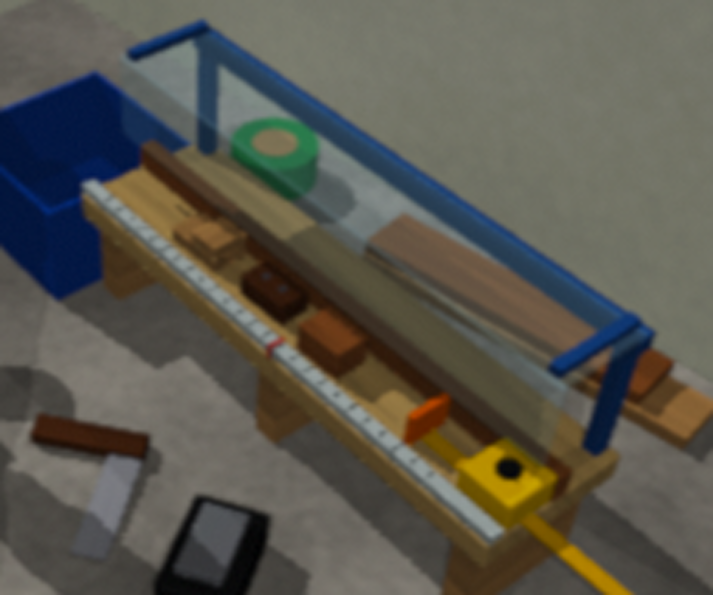

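The zoomed views show the lip ends at (203,202) and (742,278), the mark at (484,243) and the stop's top at (637,228) in top1. In sc1 the mark is at (274,346) and the stop's top edge runs (406,412) to (445,395). I'll fit the rig from both views.

Run:
```python
from h import *
from scipy.optimize import least_squares
d=pickle.load(open('cams.pkl','rb'));T,S=d['top'],d['scene']
t=lambda *p:np.array(p)/3.26+[115,96]
s=lambda *p:np.array(p)/3.1+[190,60]
L=[(-.031,.3,.147),(-.046,.3,.147),(-.031,-.3,.147),(-.046,-.3,.147)]
obs=[(T,t(203,193),L[0]),(T,t(203,212),L[1]),(T,t(744,268),L[2]),(T,t(741,287),L[3]),
(S,s(94,179),L[0]),(S,s(83,188),L[1]),(S,s(506,528),L[2]),(S,s(488,542),L[3])]
def W(p,P):
    c,q=np.cos(p[2]),np.sin(p[2]);P=np.array(P);return np.array([p[0]+c*P[0]-q*P[1],p[1]+q*P[0]+c*P[1],P[2]])
f=lambda p:np.concatenate([proj(c,W(p,P))[0]-uv for c,uv,P in obs])
r=least_squares(f,[.565,-.01,-.1]);p=r.x;print(p,f(p).round(1))
np.save('rig.npy',p)
def loc(P):
    c,q=np.cos(p[2]),np.sin(p[2]);v=P[:2]-p[:2];return (np.array([c*v[0]+q*v[1],-q*v[0]+c*v[1]])*1000).round(1)
for n,c,uv,z in[('mark',T,t(484,243),.147),('mark',S,s(274,346),.147),('stopfront a',T,t(632,228),.172),('stopL',S,s(406,412),.172),('stopR',S,s(445,395),.172),
('halfL',T,t(311,178),.163),('halfR',T,t(376,186),.151),('stubL',T,t(413,190),.161),('stubR',T,t(466,194),.161),('blkL',T,t(497,207),.169),('blkR',T,t(547,213),.169),('blkTop',T,t(522,190),.169),('binL',T,t(20,218),.125),('housingL',T,t(694,232),.173)]:
    print(n,loc(ray(c,uv,z)))
```

```text
[ 0.56899016 -0.01256423 -0.08953734] [-0.9  0.1 -1.7 -1.8  0.3  1.5  0.8 -0.2 -0.6  0.5 -0.8 -0.8  0.   1.2
  1.7 -0.4]
mark [-40.2 -15.8]
mark [-40.8 -14.5]
stopfront a [  -6.9 -170.9]
stopL [ -20.5 -166.7]
stopR [  21.2 -172.9]
halfL [ -0.5 180.6]
halfR [  5.  110.5]
stubL [ 3.4 68.9]
stubR [ 7.6 11.3]
blkL [ -4.5 -24.3]
blkR [ -3.1 -78.5]
blkTop [ 18.6 -48.2]
binL [-82.8 496.6]
housingL [  -1.6 -237.1]
```

```bash
cat >> h.py <<'E'
from scipy.spatial.transform import Rotation as Ro
def target(lx,ly,lz,tilt=35,cmd=None):
    """local mm (z above floor) -> shift mm, turn from the present pose"""
    from workcell import manip
    o=manip.get_obs();p=np.load('rig.npy');Rz=Ro.from_euler('z',p[2])
    P=Rz.apply([lx/1e3,ly/1e3,0])+[p[0],p[1],.135+lz/1e3]
    th=np.radians(tilt);z=np.array([np.sin(th),0,-np.cos(th)]);y=np.array([0,1.,0])
    R=Rz*Ro.from_matrix(np.c_[np.cross(y,z),y,z])
    if (R.as_matrix()[:,1]@Ro.from_quat(o['ee_rot']).as_matrix()[:,1])<0: R=R*Ro.from_euler('z',np.pi)
    print((P-o['position'])*1e3.__float__(),(R*Ro.from_quat(o['ee_rot']).inv()).as_rotvec().round(3),o['clock'])
def where():
    from workcell import manip
    o=manip.get_obs();p=np.load('rig.npy');return Ro.from_euler('z',-p[2]).apply(o['position']-[p[0],p[1],.135])*1e3
E
python3 -c "
from h import *
target(-120,-115,180)"
```

```text
[ 183.48040275 -686.24976284  113.10343577] [-0.154 -0.594  0.322] 0.1
```

Emit:
step_arm([
  [1,0,0,50,0,0,0],
  [1,0,0,100,0,0,0],
  [1,0,0,130,0,0,0],
  [1,164,-270,130,0,0,0],
  [1,164,-270,130,0,0,0],
  [1,164,-270,130,0,0,0],
  [1,164,-270,130,0,0,0],
  [1,164,-270,130,0,0,0],
  [1,164,-270,130,0,0,0],
  [1,164,-270,130,0,0,0],
])

```text
clock: 1.1
position: [0.4229, 0.2948, 0.3328]
ee_rot: [0.213, 0.977, -0.0, 0.001]
ft_force: [0.2, 1.4, 0.1]
grip_width: 0.0
grasp_force: 0.0
```

```bash
python3 -c "
from h import *
target(-120,-115,180)"
```

```text
[  16.32217684 -411.12632815  -17.84154975] [-0.157 -0.592  0.329] 1.1
```

Emit:
step_arm([
  [1,16,-411,-18,-0.157,-0.592,0.329],
  [1,16,-411,-18,-0.157,-0.592,0.329],
  [1,16,-411,-18,-0.157,-0.592,0.329],
  [1,16,-411,-18,-0.157,-0.592,0.329],
  [1,16,-411,-18,-0.157,-0.592,0.329],
  [1,16,-411,-18,-0.157,-0.592,0.329],
  [1,16,-411,-18,-0.157,-0.592,0.329],
  [1,16,-411,-18,-0.157,-0.592,0.329],
  [1,16,-411,-18,-0.157,-0.592,0.329],
  [1,16,-411,-18,-0.157,-0.592,0.329],
])

```text
clock: 2.1
position: [0.4699, 0.0457, 0.2935]
ee_rot: [0.034, 0.958, -0.012, 0.286]
ft_force: [-0.5, 4.2, -1.1]
grip_width: 0.002
grasp_force: 0.0
```

Run:
```python
from h import *
from workcell import manip
print(where(),manip.get_obs()['joint_pos'])
target(0,-118,8); target(-42,-118,68)
c=manip.camera('wrist');cv2.imwrite('pics/w1.png',cv2.resize(c['image'],(640,480)));pickle.dump(c,open('w.pkl','wb'));print(c['mount'])
```

```text
[-103.937225     49.14452892  158.51122657] [-0.07451519 -0.49659384 -0.21480294  2.16190025  0.12351492  0.92427195
  1.15955463]
[  88.57518685 -175.76881567 -150.51122657] [ 0.001 -0.03  -0.017] 2.1
[  46.74343003 -172.01327023  -90.51122657] [ 0.001 -0.03  -0.017] 2.1
[[ 4.04355889e-04 -9.47617649e-01 -3.19406680e-01  8.31491724e-02]
 [ 9.99999618e-01  6.30676184e-04 -6.05134958e-04 -3.14666058e-04]
 [ 7.74878753e-04 -3.19406313e-01  9.47617542e-01 -1.72061253e-01]
 [ 0.00000000e+00  0.00000000e+00  0.00000000e+00  1.00000000e+00]]
```

View pics/w1.png

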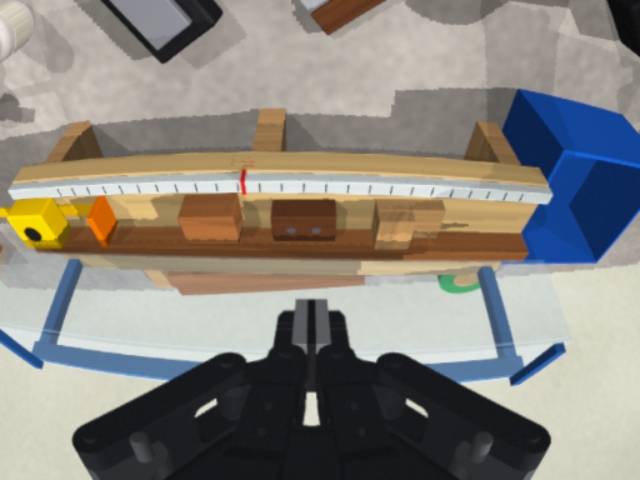

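The wrist view shows the block, stub and half-lap in a row at (210,217), (305,220) and (408,224), with the stop at (100,222) and the mark at (243,182). The trough and guard are as fitted. Joint 2 is close to its limit, so I'll move on nearer to the trough.

```bash
python3 -c "
from h import *
target(-80,-118,115)"
```

```text
[   8.41425012 -162.46244692  -43.1010263 ] [ 0.002 -0.031 -0.006] 2.15
```

Emit:
step_arm([
  [1,8,-45,-15,0,-0.03,-0.017],
  [1,8,-90,-30,0,-0.03,-0.017],
  [1,8,-135,-40,0,-0.03,-0.017],
  [1,8,-168,-44,0,-0.03,-0.017],
  [1,8,-168,-44,0,-0.03,-0.017],
])

```text
clock: 2.65
position: [0.4772, -0.1323, 0.249]
ee_rot: [0.053, 0.952, -0.019, 0.299]
ft_force: [-0.3, 0.9, 1.5]
grip_width: -0.001
grasp_force: 0.0
```

```bash
python3 -c "
from h import *
from workcell import manip
print(where(),manip.get_obs()['joint_pos'].round(2))
target(-6,-118,8)"
```

```text
[ -80.67183696 -127.43109941  114.01036201] [ 0.12 -0.46  0.08  2.25 -0.02  0.75  1.67]
[  75.21602493    2.71633287 -106.01036201] [ 0.003 -0.002  0.023] 2.65
```

Emit:
step_arm([
  [1,30,2,-42,0,0,0.02],
  [1,55,3,-77,0,0,0.02],
  [1,75,3,-100,0,0,0.02],
  [1,75,3,-106,0,0,0.02],
])

```text
clock: 3.05
position: [0.5534, -0.1237, 0.1406]
ee_rot: [0.04, 0.954, -0.015, 0.298]
ft_force: [0.6, 1.0, 0.4]
grip_width: 0.0
grasp_force: 0.0
```

```bash
python3 -c "
from h import *
from workcell import manip
print(where(),manip.get_obs()['joint_pos'].round(2))
target(-4,60,8);target(-4,320,8)"
```

```text
[  -5.58756398 -112.05276462    5.56093176] [ 0.05 -0.15  0.11  2.27 -0.06  0.42  1.7 ]
[ 16.96577536 171.22160097   2.43906824] [ 0.004 -0.005 -0.005] 3.05
[ 40.21438997 430.18009555   2.43906824] [ 0.004 -0.005 -0.005] 3.05
```

Emit:
step_arm([
  [1,1,15,2,0,0,0],
  [1,3,30,2,0,0,0],
  [1,4,45,2,0,0,0],
  [1,5,60,2,0,0,0],
  [1,7,75,2,0,0,0],
  [1,8,90,2,0,0,0],
  [1,9,105,2,0,0,0],
  [1,11,120,2,0,0,0],
  [1,12,135,2,0,0,0],
  [1,13,150,2,0,0,0],
])

```text
clock: 4.05
position: [0.5664, 0.0257, 0.147]
ee_rot: [0.041, 0.953, -0.015, 0.301]
ft_force: [0.1, -1.3, -0.1]
grip_width: 0.001
grasp_force: 0.0
```

Run:
```python
from h import *
from workcell import manip
print(where(),manip.get_obs()['joint_pos'].round(2))
target(-4,60,8);target(-4,320,8)
c=manip.camera('wrist');cv2.imwrite('pics/w2.png',cv2.resize(c['image'],(640,480)))
```

```text
[-6.02152336 37.85903641 11.98067349] [ 0.07 -0.14 -0.3   2.24  0.34  0.47  0.98]
[ 3.99322067 21.87151147 -3.98067349] [ 0.005  0.001 -0.003] 4.05
[ 27.24183527 280.83000606  -3.98067349] [ 0.005  0.001 -0.003] 4.05
```

View pics/w2.png

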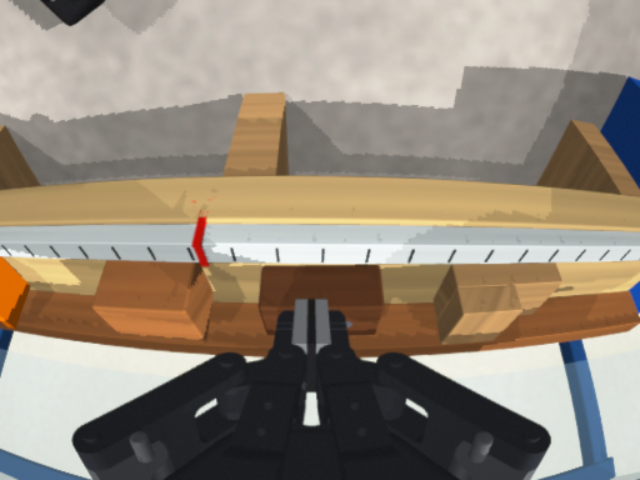

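The view surprises me: the block, at (95–210, 265–340), still lies behind the finger. The fingertip at (312,300) is at the stub, so the block was not carried along. I'll check the geometry with the wrist calibration.

```bash
cat >> h.py <<'E'
def wpose():
    from workcell import manip
    o=manip.get_obs();return np.array(o['position']),Ro.from_quat(o['ee_rot'])
def wray(c,uv,z,pose):
    "wrist pixel -> world point at height z"
    K=np.array(c['K']);m=np.array(c['mount']);q=np.array([(uv[0]-K[0,2])/K[0,0],(uv[1]-K[1,2])/K[1,1]])
    th=np.linalg.norm(q);d=np.r_[np.sin(th)*q/th,np.cos(th)]
    d=pose[1].apply(m[:3,:3]@d);C=pose[0]+pose[1].apply(m[:3,3]);return C+d*(z-C[2])/d[2]
def wproj(c,P,pose):
    K=np.array(c['K']);m=np.array(c['mount']);t=pose[1].inv().apply(np.array(P)-pose[0])
    v=m[:3,:3].T@(t-m[:3,3]);th=np.arctan2(np.hypot(v[0],v[1]),v[2]);n=v[:2]/np.hypot(v[0],v[1])
    return np.array([K[0,2]+K[0,0]*th*n[0],K[1,2]+K[1,1]*th*n[1]])
def loc(P):
    p=np.load('rig.npy');return (Ro.from_euler('z',-p[2]).apply(np.array(P)-[p[0],p[1],.135])*1e3).round(1)
def wld(l):
    p=np.load('rig.npy');return Ro.from_euler('z',p[2]).apply(np.array(l)/1e3)+[p[0],p[1],.135]
E
python3 - <<'E'
from h import *
from workcell import manip
w=wpose();c=manip.camera('wrist');print(manip.get_obs()['ft_force'])
a=np.array(c['image']);b=cv2.imread('pics/w2.png')
print('tip px',wproj(c,w[0],w)*1.25)
for l in[(-31,-15,12),(-46,-15,12),(-31,40,12),(-31,40,0),(31,40,0),(31,40,30)]:print(l,(wproj(c,wld(l),w)*1.25).round())
for n,uv,z in[('mark in',(205,265),12),('mark out',(205,218),12),('stub topfrontL',(264,300),26),('stub botR',(380,267),0),('blk R top',(210,340),34),('blkRbot',(210,292),0),('blkL',(95,303),34)]:
    print(n,loc(wray(c,np.array(uv)/1.25,.135+z/1e3,w)))
E
```

```text
[ 1.17319561 -1.08962843 -0.12899543]
tip px [311.73132392 289.64947388]
(-31, -15, 12) [194. 261.]
(-46, -15, 12) [186. 242.]
(-31, 40, 12) [311. 262.]
(-31, 40, 0) [311. 241.]
(31, 40, 0) [311. 301.]
(31, 40, 30) [310. 347.]
mark in [-27.6 -10.5  12. ]
mark out [-62.3  -2.6  12. ]
stub topfrontL [-20.1  18.3  26. ]
stub botR [-8.5 76.7  0. ]
blk R top [ 14.  -14.7  34. ]
blkRbot [ 21.4 -21.1   0. ]
blkL [-24.3 -67.3  34. ]
```

Run:
```python
from h import *
from workcell import manip
c=pickle.load(open('w.pkl','rb'))
w1=(np.array([.4699,.0457,.2935]),Ro.from_quat([.034,.958,-.012,.286]))
for n,uv,z in[('nail1',(291,230),26),('nail2',(318,230),26),('blkRfar',(240,240),34),('blkLnear',(181,222),34),('mark in',(243,193),12),('halfnear R top',(442,202),16),('half L',(376,222),31)]:
    print(n,loc(wray(c,np.array(uv)/1.25,.135+z/1e3,w1)))
w=wpose();print('now nail2',loc(wray(c,np.array((347,325))/1.25,.161,w)),'stop',loc(wray(c,np.array((28,292))/1.25,.172,w)), 'half L',loc(wray(c,np.array((440,342))/1.25,.166,w)))
d=pickle.load(open('cams.pkl','rb'))
for n in('top','scene'):
    a=manip.camera(n)['image'];df=cv2.absdiff(a,d[n]['image']).max(2)
    for nm,l in[('blk0',(0,-50,34)),('stub0',(3,40,26)),('half0',(3,145,20)),('stop',(0,-171,37))]:
        u,v=proj(d[n],wld(l))[0].round().astype(int);print(n,nm,(u,v),np.median(df[v-3:v+4,u-3:u+4]),d[n]['image'][v,u],a[v,u])
```

```text
nail1 [ 6.1 30.9 26. ]
nail2 [ 5.5 56.9 26. ]
blkRfar [ 12.6 -18.8  34. ]
blkLnear [-13.5 -72.9  34. ]
mark in [-29.6 -13.4  12. ]
halfnear R top [-27.7 174.8  16. ]
half L [-13.3 110.1  31. ]
now nail2 [ 7.4 58.  26. ] stop [ -36.3 -105.4   37. ] half L [ 24.4 114.4  31. ]
top blk0 (np.int64(275), np.int64(159)) 3.0 [ 57  94 140] [ 55  91 136]
top stub0 (np.int64(250), np.int64(156)) 4.0 [29 47 80] [24 45 74]
top half0 (np.int64(221), np.int64(152)) 17.0 [ 92 130 161] [ 81 113 142]
top stop (np.int64(309), np.int64(164)) 3.0 [ 45 101 173] [ 42  99 171]
scene blk0 (np.int64(298), np.int64(167)) 1.0 [ 24  59 110] [ 23  59 109]
scene stub0 (np.int64(278), np.int64(152)) 3.0 [12 25 50] [ 9 24 47]
scene half0 (np.int64(257), np.int64(136)) 117.0 [ 53  94 132] [12 11 12]
scene stop (np.int64(328), np.int64(190)) 1.0 [  0  68 172] [  0  66 171]
```

Nothing has moved. I'll look from the scene camera to see where the fingers really are.

Run:
```python
from h import *
from workcell import manip
w=wpose()
c=manip.camera('scene');t=manip.camera('top')
print((proj(c,w[0])[0]-[190,40])*3,(proj(t,w[0])[0]))
a=cv2.resize(c['image'][40:240,190:390],None,fx=3,fy=3,interpolation=cv2.INTER_CUBIC)
cv2.imwrite('pics/s2.png',a)
```

```text
[258.64878262 352.2605598 ] [250.23315126 159.29845071]
```

View pics/s2.png

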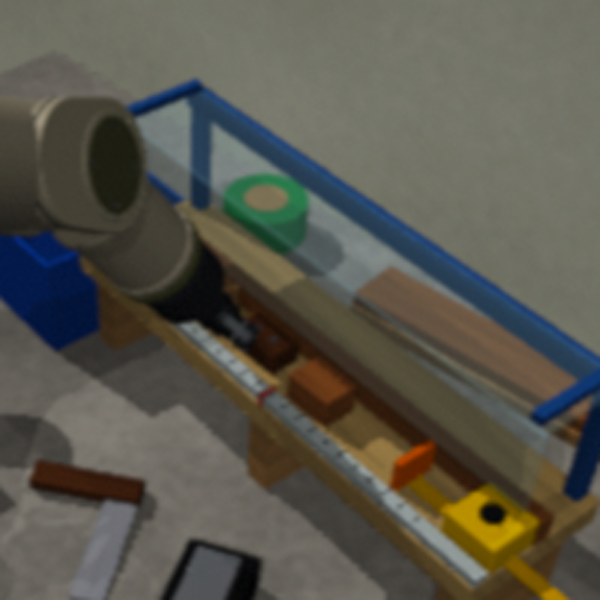

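The scene view shows the fingertip at (250,335), on the robot side of the stub near the lip. So it slid past the offcuts through the gap on the lip side. I'll go back out, tilt to 40° and reach in further towards the fence.

```bash
python3 -c "
from h import *
target(-45,38,75,38);target(-45,-118,75,40);target(6,-118,6,40)"
```

```text
[-38.75898084   5.13679845  63.72362894] [-0.    -0.052 -0.003] 4.35
[ -52.7081496  -150.2382983    63.72362894] [-0.003 -0.087 -0.002] 4.35
[  -1.91244489 -154.79860347   -5.27637106] [-0.003 -0.087 -0.002] 4.35
```

Emit:
step_arm([
  [1,-19,2,32,0,-0.02,0],
  [1,-39,5,64,0,-0.05,0],
  [1,-43,-40,64,0,-0.06,0],
  [1,-47,-85,64,0,-0.07,0],
  [1,-51,-130,64,0,-0.087,0],
  [1,-53,-150,64,0,-0.087,0],
  [1,-30,-152,32,0,-0.087,0],
  [1,-10,-154,5,0,-0.087,0],
  [1,-2,-155,-5,0,-0.087,0],
  [1,-2,-155,-5,0,-0.087,0],
])

```text
clock: 5.35
position: [0.5638, -0.1303, 0.139]
ee_rot: [0.041, 0.939, -0.013, 0.34]
ft_force: [-0.1, -0.3, -0.7]
grip_width: 0.001
grasp_force: 0.0
```

Run:
```python
from h import *
from workcell import manip
w=wpose();print(where())
target(6,-60,6,40)
c=manip.camera('wrist');cv2.imwrite('pics/w3.png',cv2.resize(c['image'],(640,480)));print(wproj(c,w[0],w)*1.25)
```

```text
[   5.37046347 -117.75430329    4.01754445]
[ 5.79127451 57.46665993  1.98245555] [-0.003 -0.004 -0.003] 5.35
[311.71395843 289.44188186]
```

View pics/w3.png

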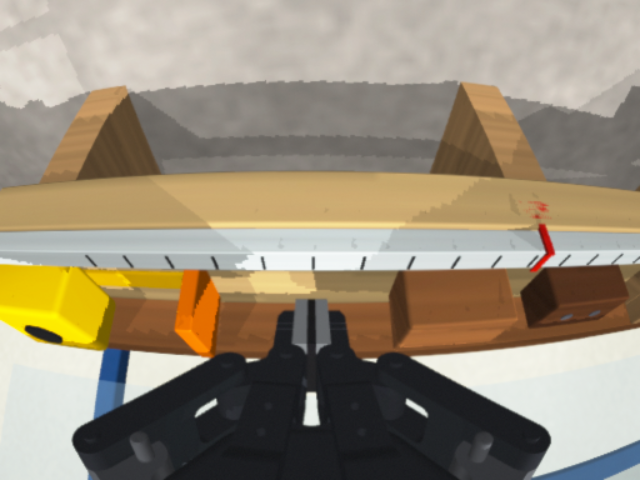

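Wrist view: the fingers sit between the stop (175–218) and the block (390–515) at the fence's foot. I'll push slowly and watch the force.

Emit:
step_arm([
  [1,1,8,2,0,0,0],
  [1,1,16,2,0,0,0],
  [1,2,24,2,0,0,0],
  [1,3,32,2,0,0,0],
  [1,4,40,2,0,0,0],
  [1,4,48,2,0,0,0],
])

```text
clock: 6.0
position: [0.5685, -0.0822, 0.1447]
ee_rot: [0.041, 0.939, -0.013, 0.343]
ft_force: [-0.4, -0.2, -0.2]
grip_width: 0.005
grasp_force: 0.1
```

Run:
```python
from h import *
from workcell import manip
print(where())
for i in range(1):
    c=manip.camera('wrist')
a=cv2.imread('pics/w3.png');b=cv2.resize(c['image'],(640,480))
cv2.imwrite('pics/w4.png',b[240:360])
```

```text
[  5.74819062 -69.36657737   9.74705735]
```

View pics/w4.png

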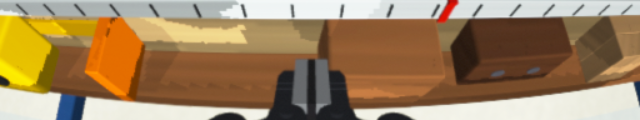

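Block's left edge now touches the finger, at x≈320, and it is being carried. Continue pushing; checks from here are numeric.

Emit:
step_arm([
  [1,1,12,-1,0,0,0],
  [1,2,24,-2,0,0,0],
  [1,3,36,-2,0,0,0],
  [1,4,48,-2,0,0,0],
  [1,5,60,-2,0,0,0],
  [1,6,72,-2,0,0,0],
  [1,8,84,-2,0,0,0],
  [1,9,96,-2,0,0,0],
  [1,10,108,-2,0,0,0],
  [1,11,120,-2,0,0,0],
])

```text
clock: 7.05
position: [0.5801, 0.0358, 0.1434]
ee_rot: [0.042, 0.938, -0.015, 0.343]
ft_force: [-3.7, -7.0, 6.6]
grip_width: -0.001
grasp_force: 4.3
```

```bash
cat > chk.py <<'E'
from h import *
from workcell import manip
print(where().round(1),manip.get_obs()['joint_pos'].round(2),manip.get_obs()['clock'])
c=manip.camera('wrist');a=cv2.GaussianBlur(c['image'],(5,5),0)
for v in (226,236,246,256):
    print(v,' '.join('%d/%d/%d'%tuple(a[v,u]//10) for u in range(20,500,16)))
cv2.imwrite('pics/last.png',cv2.resize(c['image'],(640,480)))
E
python3 chk.py; python3 -c "
import cv2
b=cv2.GaussianBlur(cv2.resize(cv2.imread('pics/w3.png'),(512,384)),(5,5),0)
for v in (226,236,246,256): print(v,' '.join('%d/%d/%d'%tuple(b[v,u]//10) for u in range(20,500,16)))"
```

```text
[ 6.7 49.2  8.4] [ 0.06 -0.13 -0.34  2.29  0.58  0.36  0.71] 7.05
226 7/11/13 8/13/16 9/13/16 9/13/16 9/14/17 10/15/18 10/16/19 11/17/20 12/19/21 13/20/23 14/21/24 10/15/17 10/15/18 10/15/18 9/14/17 3/5/8 5/9/14 5/9/14 5/9/15 5/9/15 4/7/12 3/5/8 3/5/8 3/5/9 3/5/8 2/4/7 5/8/10 8/12/16 8/13/17 9/14/18
236 4/7/11 4/8/13 4/8/13 4/8/14 5/8/14 5/9/14 5/9/14 5/9/14 5/9/14 5/9/14 5/10/14 6/10/14 6/10/14 6/10/14 6/11/14 3/5/8 5/9/15 5/9/15 5/10/15 5/9/15 5/9/14 3/5/8 3/5/9 3/5/9 3/5/9 2/4/7 4/7/9 8/12/16 8/13/17 5/10/15
246 4/8/13 4/8/13 5/8/14 5/8/14 4/8/13 4/8/13 4/8/13 4/8/13 4/8/13 4/8/13 4/8/13 4/8/13 4/8/13 4/8/13 10/9/9 10/10/10 5/9/15 5/9/15 5/9/15 5/9/15 5/9/15 3/5/8 3/5/9 3/5/9 3/5/9 3/5/9 4/7/9 9/15/19 10/15/20 5/9/15
256 4/8/12 4/8/12 4/8/12 4/8/13 4/8/13 4/8/12 4/8/13 4/8/13 4/8/14 4/8/14 5/8/14 5/9/14 5/9/14 3/3/3 9/9/9 10/10/10 4/7/10 6/10/17 5/10/16 5/10/16 5/9/15 3/5/9 7/7/8 3/5/8 3/4/7 5/8/10 9/14/18 8/13/17 4/8/13 5/9/14
226 0/19/23 0/20/23 0/21/24 0/19/23 0/19/23 0/20/24 0/15/19 0/15/19 0/10/22 0/5/12 12/18/22 12/18/22 14/21/24 14/21/24 12/18/22 7/11/14 8/11/14 8/11/14 8/11/14 3/6/10 4/8/12 4/8/12 4/8/13 4/8/13 4/8/13 7/11/13 1/2/4 3/4/8 2/4/8 2/4/8
236 0/19/23 0/20/23 0/19/23 0/19/23 0/16/20 7/11/14 9/14/16 10/15/18 0/10/22 0/10/22 7/11/14 7/11/14 9/14/17 9/14/17 9/14/17 9/14/16 9/14/16 9/14/16 9/14/16 3/5/9 4/8/13 4/8/13 4/8/13 4/8/13 4/8/13 1/2/4 1/2/4 2/4/8 2/4/8 3/4/8
246 0/21/24 0/20/24 0/19/23 0/19/23 0/15/18 4/7/12 5/8/14 5/9/14 0/10/22 0/11/22 4/8/13 4/8/13 5/9/14 5/8/14 9/9/9 10/10/10 5/9/14 5/9/14 5/9/14 2/5/7 4/8/13 4/8/13 4/8/12 4/8/13 4/8/13 2/3/5 1/2/4 3/5/9 3/5/9 3/5/9
256 0/23/25 0/23/25 0/22/24 0/19/23 0/9/12 4/7/12 4/8/14 4/8/14 0/11/23 0/11/22 4/7/12 4/8/12 4/8/13 3/3/3 9/9/9 10/10/10 4/5/8 4/8/13 4/8/13 2/4/7 4/8/13 4/8/13 4/9/14 5/9/15 5/10/16 4/7/11 3/5/9 5/6/9 3/5/8 4/7/11
```

The chain finger–block–stub–half-lap is in contact and moving, with a 7 N push force. Continue gently.

Emit:
step_arm([
  [1,1,8,1,0,0,0],
  [1,1,16,1,0,0,0],
  [1,2,24,1,0,0,0],
  [1,3,32,1,0,0,0],
  [1,4,40,1,0,0,0],
])

```text
clock: 7.6
position: [0.5838, 0.0766, 0.1435]
ee_rot: [0.042, 0.938, -0.014, 0.342]
ft_force: [-0.3, -2.2, 1.4]
grip_width: -0.0
grasp_force: 1.5
```

```bash
python3 chk.py
```

```text
[ 6.8 90.1  8.5] [ 0.05 -0.09 -0.43  2.26  0.69  0.42  0.53] 7.6
226 8/12/15 8/13/16 9/13/16 9/14/16 9/14/17 10/15/18 10/16/19 11/17/20 12/19/21 13/20/23 14/21/23 9/14/17 10/14/17 9/14/17 9/14/17 3/5/8 5/9/14 5/9/14 5/9/14 5/9/15 4/7/12 3/5/8 3/5/9 3/5/8 3/5/8 2/4/7 5/8/10 8/12/16 8/13/17 9/14/18
236 4/8/13 4/8/13 4/8/13 4/8/13 4/8/13 5/8/14 5/9/14 5/9/14 5/9/14 5/9/14 5/9/14 6/10/14 6/10/14 6/10/14 6/10/14 3/5/8 5/9/15 5/9/15 5/10/15 5/9/15 5/9/14 3/4/8 3/5/9 3/5/9 3/5/9 2/4/7 4/7/9 8/12/16 8/13/17 18/8/3
246 4/8/13 4/8/13 4/8/14 5/8/14 4/8/14 4/8/13 4/8/13 4/8/13 4/8/13 4/8/13 4/8/13 4/8/13 4/8/14 4/8/13 10/9/9 10/10/10 5/9/15 5/9/15 5/9/15 5/9/15 5/9/15 3/5/8 3/5/9 3/5/9 3/5/9 3/5/9 4/7/9 9/15/19 10/15/20 15/17/20
256 4/8/13 4/8/12 4/8/12 4/7/12 4/8/12 4/8/13 4/8/13 4/8/13 4/8/13 4/8/14 5/8/14 5/8/14 5/8/14 3/3/3 9/9/9 10/10/10 4/7/10 6/10/17 5/10/16 5/10/16 5/10/15 3/5/9 7/7/8 3/5/8 3/4/7 5/8/10 9/14/18 8/13/17 4/8/13 6/9/14
```

Emit:
step_arm([
  [1,1,12,0,0,0,0],
  [1,2,24,0,0,0,0],
  [1,3,36,0,0,0,0],
  [1,4,48,0,0,0,0],
  [1,5,60,0,0,0,0],
  [1,6,72,0,0,0,0],
  [1,8,84,0,0,0,0],
  [1,9,96,0,0,0,0],
  [1,10,108,0,0,0,0],
  [1,11,120,0,0,0,0],
])

```text
clock: 8.65
position: [0.5951, 0.1973, 0.1432]
ee_rot: [0.042, 0.939, -0.014, 0.342]
ft_force: [-4.5, -5.0, 6.6]
grip_width: -0.002
grasp_force: 4.0
```

```bash
python3 chk.py; python3 -c "
from h import *
target(6,322,8,40)"
```

```text
[  7.3 211.4   8.2] [-0.08  0.06 -0.58  2.12  0.92  0.62  0.15] 8.65
226 8/12/15 8/13/15 9/13/16 9/14/17 10/15/18 10/16/19 11/18/21 12/19/22 12/19/22 12/19/22 12/19/22 9/14/16 9/14/16 9/14/16 9/13/16 3/5/8 5/9/14 5/9/14 5/9/14 5/9/14 4/7/11 3/5/8 3/5/9 3/5/9 3/5/9 9/6/7 18/8/2 18/8/2 16/7/2 10/4/1
236 4/8/12 4/8/13 4/8/13 4/8/13 4/8/14 5/9/14 4/8/13 4/8/13 5/8/13 5/9/13 5/9/14 6/10/14 8/13/17 7/11/15 7/11/14 3/5/8 5/9/15 5/9/15 5/9/15 5/9/15 4/8/13 3/4/8 3/5/9 3/5/9 3/5/9 3/5/9 18/8/2 18/8/2 17/8/2 10/4/1
246 4/8/13 4/8/13 4/8/13 4/8/13 4/8/13 4/8/13 4/8/13 4/8/14 4/8/14 5/8/14 5/9/14 5/9/14 5/9/15 5/9/14 9/9/9 10/10/10 5/9/14 5/9/14 5/9/14 5/9/14 5/9/14 3/5/8 3/6/10 3/6/10 3/6/11 3/6/10 18/8/2 19/9/4 21/17/15 22/23/23
256 4/7/11 3/7/11 4/7/11 4/7/12 4/8/13 4/8/13 4/8/13 4/8/13 4/8/13 4/8/13 4/8/13 5/8/14 5/9/15 3/3/2 9/9/9 10/10/10 4/6/10 5/10/16 5/10/16 5/9/15 5/9/15 3/5/9 3/5/9 4/6/9 3/6/10 22/23/23 22/23/23 22/23/23 22/23/23 22/23/23
[  8.71532686 107.59920748  -0.35653922] [-0.004  0.002 -0.004] 8.7
```

Half-lap is in the bin; the stub is at the edge. Push the rest over.

Emit:
step_arm([
  [1,0,10,0,0,0,0],
  [1,1,20,0,0,0,0],
  [1,2,30,0,0,0,0],
  [1,3,40,0,0,0,0],
  [1,4,50,0,0,0,0],
  [1,5,60,0,0,0,0],
  [1,5,70,0,0,0,0],
  [1,6,80,0,0,0,0],
  [1,7,90,0,0,0,0],
  [1,8,100,0,0,0,0],
])

```text
clock: 9.7
position: [0.6022, 0.2992, 0.1416]
ee_rot: [0.04, 0.939, -0.013, 0.341]
ft_force: [0.4, 0.2, 1.1]
grip_width: -0.001
grasp_force: 0.0
```

Emit:
step_arm([
  [1,1,9,1,0,0,0],
  [1,2,18,1,0,0,0],
  [1,2,18,1,0,0,0],
  [1,2,18,1,0,0,0],
])

```text
clock: 10.1
position: [0.6044, 0.3162, 0.1428]
ee_rot: [0.041, 0.939, -0.013, 0.341]
ft_force: [-0.2, -0.5, -0.3]
grip_width: 0.002
grasp_force: 0.0
```

```bash
python3 chk.py
```

```text
[  5.9 330.6   7.8] [-0.25  0.26 -0.64  1.93  1.04  0.83 -0.04] 10.1
226 8/13/15 8/13/16 9/14/17 10/15/18 11/16/19 12/18/21 13/20/23 13/20/23 13/20/23 12/18/21 11/17/21 11/17/21 9/12/15 21/20/20 19/16/16 16/7/2 16/7/2 17/7/2 18/8/2 18/8/2 18/8/2 18/8/2 16/7/2 16/7/2 10/4/1 10/4/1 20/10/4 22/23/23 22/23/23 22/23/23
236 4/8/13 4/8/13 4/8/13 4/9/14 5/9/14 5/9/14 6/10/15 7/12/17 9/14/18 10/16/20 11/17/21 12/18/21 10/16/19 21/19/20 16/7/2 16/7/2 16/7/2 17/7/2 18/8/2 18/8/2 18/8/2 18/8/2 18/8/2 16/7/2 10/4/1 10/4/1 22/23/23 22/23/23 22/23/23 22/23/23
246 4/8/13 4/8/13 4/8/13 5/9/15 5/9/15 5/9/15 5/9/15 5/9/15 5/9/15 5/9/15 5/9/15 5/9/15 7/12/17 16/14/14 9/9/9 10/10/9 16/7/2 16/7/2 18/8/2 18/8/2 18/8/2 18/8/2 18/8/2 18/8/2 12/5/1 22/23/23 22/23/23 22/23/23 22/23/23 22/23/23
256 3/7/11 4/7/11 4/7/12 5/9/14 5/9/15 5/9/15 5/9/15 5/9/15 5/9/15 5/9/15 5/9/15 5/9/15 8/13/18 3/3/2 9/9/9 10/10/10 10/5/2 17/8/2 19/9/3 19/10/4 21/11/6 21/15/12 22/19/18 22/22/22 22/23/23 22/23/23 22/23/23 22/23/23 22/23/23 22/23/23
```

View pics/last.png

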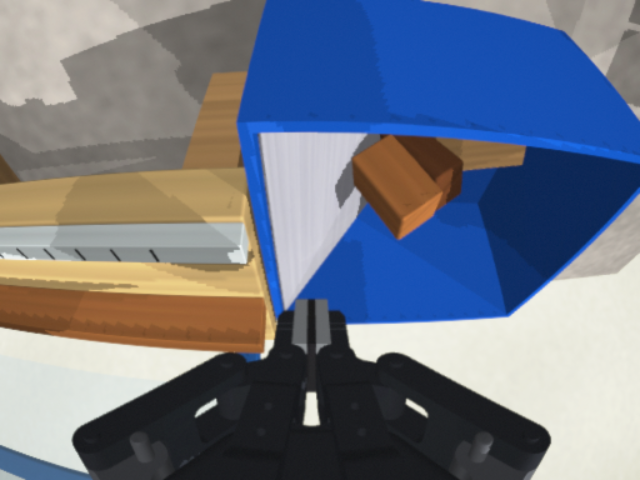

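All three offcuts lie in the bin: block at (400,185), stub at (440,170), half-lap at (490,152). The trough is empty. Next I'll retract and travel back to the stop.

```bash
python3 -c "
from h import *
target(-45,331,75,40);target(-70,-209,105,40)"
```

```text
[-50.7144507    5.39669931  67.14750343] [-0.003 -0.    -0.004] 10.15
[-123.89989012 -530.20473036   97.14750343] [-0.003 -0.    -0.004] 10.15
```

Emit:
step_arm([
  [1,-25,3,33,0,0,0],
  [1,-51,5,67,0,0,0],
  [1,-60,-40,75,0,0,0],
  [1,-66,-88,80,0,0,0],
  [1,-73,-136,90,0,0,0],
  [1,-80,-184,97,0,0,0],
  [1,-90,-232,97,0,0,0],
  [1,-98,-280,97,0,0,0],
  [1,-104,-328,97,0,0,0],
  [1,-110,-376,97,0,0,0],
])

```text
clock: 11.15
position: [0.4951, -0.0449, 0.2381]
ee_rot: [0.04, 0.94, -0.011, 0.339]
ft_force: [-1.1, 1.2, 0.1]
grip_width: -0.005
grasp_force: 0.0
```

Emit:
step_arm([
  [1,-5,-48,0,0,0,0],
  [1,-9,-96,0,0,0,0],
  [1,-14,-154,0,0,0,0],
  [1,-14,-154,0,0,0,0],
  [1,-14,-154,0,0,0,0],
])

```text
clock: 11.65
position: [0.4815, -0.2, 0.239]
ee_rot: [0.043, 0.94, -0.013, 0.34]
ft_force: [-0.9, 0.9, -0.8]
grip_width: -0.0
grasp_force: 0.0
```

```bash
cat > g.py <<'E'
from h import *
from workcell import manip
w=wpose();c=manip.camera('wrist');print(where().round(1),manip.get_obs()['joint_pos'].round(2))
B,G,R=[c['image'][...,i].astype(int) for i in range(3)]
def runs(m):
    n,l,s,ce=cv2.connectedComponentsWithStats(m.astype(np.uint8));return[(tuple(s[i]),ce[i].round(1)) for i in range(1,n) if s[i,4]>15],l
for nm,m,z in[('orange',(R>90)&(B<25)&(G<.62*R)&(G>.3*R),37),('red',(R>110)&(G<60)&(B<70),12),('yellow',(R>150)&(G>.7*R)&(B<60),38)]:
    for s,ce in runs(m)[0]:
        x,y,ww,h,a=s
        print(nm,s,'left mid',loc(wray(c,(x-.5,ce[1]),.135+z/1e3,w)),'right mid',loc(wray(c,(x+ww-.5,ce[1]),.135+z/1e3,w)),'bottom px row y+h')
        if nm!='yellow':
            for v in range(y,y+h,max(1,h//6)):
                u=np.where(m[v,x:x+ww])[0]+x
                if len(u):print('  row',v,u.min(),u.max(),loc(wray(c,(u.min()-.5,v),.135+z/1e3,w)),loc(wray(c,(u.max()+.5,v),.135+z/1e3,w)))
E
python3 g.py; python3 -c "
from h import *
target(2,-209,8,40)"
```

```text
[ -70.2 -192.6  103.8] [ 0.03 -0.45  0.35  2.28 -0.09  0.63  1.93]
orange (np.int32(265), np.int32(159), np.int32(13), np.int32(51), np.int32(520)) left mid [ -24.2 -180.6   37. ] right mid [ -24.2 -168.9   37. ] bottom px row y+h
  row 159 267 274 [ -60.4 -180.6   37. ] [ -60.4 -174.2   37. ]
  row 167 266 275 [ -49.8 -180.9   37. ] [ -49.8 -172.6   37. ]
  row 175 266 275 [ -38.5 -180.3   37. ] [ -38.5 -171.8   37. ]
  row 183 266 276 [ -26.3 -179.8   37. ] [ -26.3 -170.    37. ]
  row 191 265 276 [ -13.1 -180.    37. ] [ -13.  -168.9   37. ]
  row 199 265 275 [   1.3 -179.4   37. ] [   1.4 -168.7   37. ]
  row 207 266 273 [  17.1 -177.6   37. ] [  17.2 -169.5   37. ]
red (np.int32(423), np.int32(142), np.int32(9), np.int32(21), np.int32(52)) left mid [-46.6 -21.9  12. ] right mid [-47.5 -10.8  12. ] bottom px row y+h
  row 142 425 426 [-60.8 -26.9  12. ] [-61.  -24.6  12. ]
  row 145 426 428 [-56.7 -23.5  12. ] [-57.  -19.9  12. ]
  row 148 427 429 [-52.4 -20.   12. ] [-52.7 -16.3  12. ]
  row 151 429 430 [-48.1 -15.1  12. ] [-48.3 -12.6  12. ]
  row 154 428 430 [-43.4 -13.8  12. 
[... 298 characters left out ...]
 row 177 266 267 [ 1.000e-01 -1.776e+02  1.200e+01] [ 1.000e-01 -1.756e+02  1.200e+01]
  row 180 266 267 [   5.5 -177.4   12. ] [   5.5 -175.3   12. ]
  row 183 266 267 [  10.9 -177.1   12. ] [  11. -175.   12.]
  row 186 266 267 [  16.6 -176.8   12. ] [  16.6 -174.7   12. ]
  row 189 266 267 [  22.4 -176.6   12. ] [  22.5 -174.4   12. ]
  row 192 266 267 [  28.5 -176.3   12. ] [  28.5 -174.1   12. ]
  row 195 266 266 [  34.7 -176.    12. ] [  34.7 -174.9   12. ]
yellow (np.int32(0), np.int32(159), np.int32(266), np.int32(54), np.int32(4901)) left mid [ -45.4 -467.2   38. ] right mid [ -35.9 -180.3   38. ] bottom px row y+h
[ 70.43031193 -22.83488683 -95.83081267] [-0.005 -0.005 -0.003] 11.7
```

Stop face measured at about y −170 (top edges −178 and −170, matching its 8 mm thickness). Descend behind it.

Emit:
step_arm([
  [1,-1,-17,0,0,0,0],
  [1,25,-19,-35,0,0,0],
  [1,50,-21,-70,0,0,0],
  [1,70,-23,-90,0,0,0],
  [1,70,-23,-95,0,0,0],
  [1,70,-23,-95,0,0,0],
])

```text
clock: 12.3
position: [0.5519, -0.2186, 0.1426]
ee_rot: [0.039, 0.94, -0.012, 0.338]
ft_force: [-0.2, 0.8, 0.0]
grip_width: -0.001
grasp_force: 0.0
```

```bash
python3 g.py|grep -v row; python3 -c "
from h import *
target(2,-190,9,40);target(2,-60,9,40)"
```

```text
[   1.6 -207.4    8.8] [-0.26 -0.15  0.67  2.27 -0.4   0.36  2.26]
[ 1.93318399 17.33332239  0.20604876] [-0.005 -0.006 -0.007] 12.35
[ 13.55749129 146.81256969   0.20604876] [-0.005 -0.006 -0.007] 12.35
```

Emit:
step_arm([
  [1,1,6,0,0,0,0],
  [1,1,12,0,0,0,0],
  [1,2,18,0,0,0,0],
  [1,2,24,0,0,0,0],
  [1,3,30,0,0,0,0],
  [1,3,36,0,0,0,0],
  [1,4,42,0,0,0,0],
  [1,4,48,0,0,0,0],
  [1,5,54,0,0,0,0],
  [1,5,60,0,0,0,0],
])

```text
clock: 13.35
position: [0.5573, -0.1618, 0.146]
ee_rot: [0.041, 0.939, -0.013, 0.341]
ft_force: [3.4, -5.3, -2.7]
grip_width: -0.003
grasp_force: 2.4
```

```bash
sed -i "s/,'bottom px row y+h'//" g.py; python3 g.py|grep -v yellow
```

```text
[   1.7 -148.7   10.9] [-0.15 -0.18  0.41  2.31 -0.18  0.31  1.91]
orange (np.int32(258), np.int32(209), np.int32(18), np.int32(43), np.int32(601)) left mid [ -58.7 -146.6   37. ] right mid [ -58.6 -139.    37. ]
  row 209 260 273 [ -75.9 -146.4   37. ] [ -75.9 -141.2   37. ]
  row 216 259 273 [ -70.2 -146.6   37. ] [ -70.2 -140.7   37. ]
  row 223 259 273 [ -64.1 -146.4   37. ] [ -64.  -140.3   37. ]
  row 230 259 274 [ -57.3 -146.2   37. ] [ -57.2 -139.3   37. ]
  row 237 258 275 [ -49.7 -146.4   37. ] [ -49.6 -138.3   37. ]
  row 244 263 275 [ -41.3 -143.7   37. ] [ -41.1 -137.5   37. ]
  row 251 274 275 [ -31.6 -137.8   37. ] [ -31.6 -136.7   37. ]
red (np.int32(451), np.int32(159), np.int32(18), np.int32(11), np.int32(144)) left mid [-74.5 -49.4  12. ] right mid [-75.4 -36.9  12. ]
  row 159 452 461 [-78.4 -51.3  12. ] [-78.9 -44.7  12. ]
  row 160 451 462 [-77.6 -51.4  12. ] [-78.2 -43.4  12. ]
  row 161 451 464 [-76.8 -50.9  12. ] [-77.5 -41.5  12. ]
  row 162 451 467 [-76.  -50.4  12. ] [-76.9 -38.8  12. ]
  row 163 451 468 [-75.2 -49.9  12. ] [-76.2 -37.5  12. ]
  row 164 45
[... 825 characters left out ...]
w 204 460 463 [-33.3 -13.1  12. ] [-33.2  -9.2  12. ]
red (np.int32(259), np.int32(223), np.int32(2), np.int32(15), np.int32(28)) left mid [  -2. -144.   12.] right mid [  -2.  -142.7   12. ]
  row 223 260 260 [ -12.8 -143.7   12. ] [ -12.8 -143.1   12. ]
  row 225 259 260 [ -10.  -144.2   12. ] [ -10. -143.   12.]
  row 227 259 260 [  -7.2 -144.1   12. ] [  -7.2 -142.9   12. ]
  row 229 259 260 [  -4.3 -144.    12. ] [  -4.3 -142.8   12. ]
  row 231 259 260 [  -1.3 -143.9   12. ] [  -1.3 -142.7   12. ]
  row 233 259 260 [   1.8 -143.8   12. ] [   1.8 -142.6   12. ]
  row 235 259 260 [   5.  -143.7   12. ] [   5.  -142.4   12. ]
  row 237 259 260 [   8.3 -143.6   12. ] [   8.3 -142.3   12. ]
```

Stop is moving (5.3 N), and its face leads the TCP by about 12–16 mm. Push to about 10 mm short of the mark, then measure.

Emit:
step_arm([
  [1,1,11,0,0,0,0],
  [1,2,22,0,0,0,0],
  [1,3,33,0,0,0,0],
  [1,4,44,0,0,0,0],
  [1,5,55,0,0,0,0],
  [1,6,66,0,0,0,0],
  [1,7,77,0,0,0,0],
  [1,8,88,0,0,0,0],
  [1,9,98,0,0,0,0],
  [1,9,104,0,0,0,0],
])

```text
clock: 14.4
position: [0.5666, -0.0576, 0.1459]
ee_rot: [0.041, 0.939, -0.014, 0.341]
ft_force: [3.5, -5.1, -1.2]
grip_width: -0.001
grasp_force: 2.8
```

```bash
python3 g.py|grep -v yellow|grep -v -- ' -7'
```

```text
[  1.6 -44.3  10.9] [ 0.03 -0.18 -0.06  2.33  0.2   0.3   1.29]
orange (np.int32(258), np.int32(210), np.int32(18), np.int32(42), np.int32(584)) left mid [-58.4 -42.   37. ] right mid [-58.3 -34.4  37. ]
  row 210 260 272 [-75.3 -41.8  37. ] [-75.3 -36.9  37. ]
  row 217 259 273 [-69.6 -42.   37. ] [-69.6 -36.1  37. ]
  row 224 259 273 [-63.4 -41.8  37. ] [-63.3 -35.6  37. ]
  row 231 259 274 [-56.5 -41.5  37. ] [-56.4 -34.7  37. ]
  row 238 261 274 [-48.8 -40.4  37. ] [-48.7 -34.1  37. ]
  row 245 263 275 [-40.3 -39.1  37. ] [-40.1 -32.9  37. ]
red (np.int32(306), np.int32(171), np.int32(12), np.int32(41), np.int32(274)) left mid [-49.3 -17.5  12. ] right mid [-49.3 -11.3  12. ]
  row 171 309 314 [-65.8 -18.8  12. ] [-65.9 -16.   12. ]
  row 177 309 315 [-61.1 -18.   12. ] [-61.1 -14.7  12. ]
  row 183 310 316 [-56.1 -16.7  12. ] [-56.1 -13.2  12. ]
  row 189 310 317 [-50.8 -15.7  12. ] [-50.8 -11.6  12. ]
  row 195 312 317 [-45.1 -13.6  12. ] [-45.1 -10.5  12. ]
  row 201 310 315 [-39.  -13.6  12. ] [-39.  -10.3  12. ]
  row 207 307 312 [-32.5 -14.1  12. ] [-32.5 -10.7  12. ]
red (np.int32(258), np.int32(223), np.int32(3), np.int32(15), np.int32(28)) left mid [ -1.7 -40.   12. ] right mid [ -1.7 -38.1  12. ]
  row 223 259 259 [-13.1 -39.7  12. ] [-13.1 -39.1  12. ]
  row 225 259 259 [-10.3 -39.7  12. ] [-10.3 -39.   12. ]
  row 229 259 260 [ -4.6 -39.5  12. ] [ -4.6 -38.2  12. ]
  row 231 259 260 [ -1.6 -39.4  12. ] [ -1.6 -38.1  12. ]
  row 233 259 260 [  1.5 -39.3  12. ] [  1.5 -38.   12. ]
  row 235 259 260 [  4.7 -39.2  12. ] [  4.7 -37.9  12. ]
  row 237 259 260 [  8.  -39.1  12. ] [  8.  -37.7  12. ]
```

```bash
cat > f.py <<'E'
from h import *
from workcell import manip
w=wpose();c=manip.camera('wrist');im=c['image'].astype(int);B,G,R=im[...,0],im[...,1],im[...,2]
m=(R>90)&(B<40)&(G<.62*R)&(G>.3*R)
print('tcp',where().round(1))
def plane(uv,x):
    a,b=loc(wray(c,uv,.135,w)),loc(wray(c,uv,.175,w));return a+(b-a)*(x-a[0])/(b[0]-a[0])
n,l,s,ce=cv2.connectedComponentsWithStats(m.astype(np.uint8));i=1+np.argmax(s[1:,4]);print(s[i])
for v in range(s[i,1],s[i,1]+s[i,3],4):
    u=np.where(l[v]==i)[0];print(v,u.min(),u.max(),'near edge plane',plane((u.max()+.5,v),-23).round(1),'z37',loc(wray(c,(u.max()+.5,v),.172,w)),[tuple(im[v,k]) for k in (u.max()-1,u.max()+1,u.max()+2)] if v%8==2 else '')
r=(R>110)&(G<.5*R)&(B<.6*R)&(B>.1*R)
ys=[]
for v in range(190,215):
    u=np.where(r[v])[0]
    if len(u):
        P=loc(wray(c,(u.mean(),v),.147,w))
        if -46<P[0]<-31: ys.append(P[1])
print('mark',np.median(ys),np.std(ys),len(ys))
E
python3 f.py
```

```text
tcp [  1.5 -44.5  10.6]
[257 210  20  43 612]
210 260 273 near edge plane [-23.  -30.6   8.5] z37 [-75.4 -35.8  37. ] [(np.int64(0), np.int64(103), np.int64(219)), (np.int64(97), np.int64(157), np.int64(213)), (np.int64(109), np.int64(165), np.int64(198))]
214 260 273 near edge plane [-23.  -30.7  11.1] z37 [-72.2 -35.6  37. ] 
218 259 273 near edge plane [-23.  -30.8  13.6] z37 [-68.9 -35.3  37. ] [(np.int64(0), np.int64(99), np.int64(215)), (np.int64(61), np.int64(139), np.int64(220)), (np.int64(106), np.int64(170), np.int64(211))]
222 259 273 near edge plane [-23.  -30.9  16.2] z37 [-65.3 -35.   37. ] 
226 259 274 near edge plane [-23.  -30.5  18.7] z37 [-61.5 -34.3  37. ] [(np.int64(0), np.int64(106), np.int64(222)), (np.int64(114), np.int64(178), np.int64(223)), (np.int64(122), np.int64(184), np.int64(219))]
230 259 274 near edge plane [-23.  -30.6  21.1] z37 [-57.6 -34.   37. ] 
234 258 274 near edge plane [-23.  -30.6  23.6] z37 [-53.4 -33.7  37. ] [(np.int64(0), np.int64(102), np.int64(218)), (np.int64(52), np.int64(106), np.int64(163)), (np.int64(70), np.int64(107), np.int64(129))]
238 258 275 near edge plane [-23.  -30.2  26. ] z37 [-48.9 -32.9  37. ] 
242 262 276 near edge plane [-23.  -29.7  28.3] z37 [-44.1 -32.   37. ] [(np.int64(0), np.int64(102), np.int64(210)), (np.int64(41), np.int64(73), np.int64(117)), (np.int64(40), np.int64(73), np.int64(117))]
246 263 276 near edge plane [-23.  -29.8  30.7] z37 [-39.  -31.5  37. ] 
250 273 276 near edge plane [-23. -30.  33.] z37 [-33.5 -31.   37. ] [(np.int64(0), np.int64(108), np.int64(226)), (np.int64(42), np.int64(75), np.int64(120)), (np.int64(41), np.int64(73), np.int64(117))]
mark -12.0 0.20253495541082603 14
```

Face at −30.4 (edge consistent over its full height) and mark at −12.0. Go 18 mm more, slowly.

Emit:
step_arm([
  [1,1,5,0,0,0,0],
  [1,1,10,0,0,0,0],
  [1,1,14,0,0,0,0],
  [1,2,17,0,0,0,0],
  [1,2,18,0,0,0,0],
  [1,2,18,0,0,0,0],
])

```text
clock: 15.1
position: [0.5681, -0.04, 0.145]
ee_rot: [0.041, 0.939, -0.013, 0.34]
ft_force: [-2.7, -3.7, 2.8]
grip_width: 0.0
grasp_force: 2.8
```

```bash
python3 f.py|cut -c1-70; python3 -c "
from h import *
target(2,-44,11,40);target(-70,-44,105,40)"
```

```text
tcp [  1.6 -27.3   9.9]
[257 211  20  42 591]
211 260 273 near edge plane [-23.  -13.7   8.3] z37 [-76.  -18.9  37. 
215 260 273 near edge plane [-23.  -13.7  10.9] z37 [-72.8 -18.7  37. 
219 259 273 near edge plane [-23.  -13.9  13.4] z37 [-69.5 -18.4  37. 
223 259 273 near edge plane [-23.  -13.9  15.9] z37 [-66.  -18.1  37. 
227 259 273 near edge plane [-23.  -14.1  18.4] z37 [-62.2 -17.9  37. 
231 259 274 near edge plane [-23.  -13.6  20.9] z37 [-58.3 -17.1  37. 
235 258 274 near edge plane [-23.  -13.7  23.3] z37 [-54.1 -16.8  37. 
239 262 275 near edge plane [-23.  -13.3  25.7] z37 [-49.6 -16.   37. 
243 263 276 near edge plane [-23.  -12.9  28.1] z37 [-44.8 -15.1  37. 
247 263 276 near edge plane [-23.  -13.   30.4] z37 [-39.7 -14.7  37. 
251 274 276 near edge plane [-23.  -13.   32.7] z37 [-34.3 -14.2  37. 
mark -12.3 0.1761261143705425 14
[ -1.11305072 -16.64187152   1.07684109] [-0.003 -0.004 -0.003] 15.15
[-72.82463384 -10.20379363  95.07684109] [-0.003 -0.004 -0.003] 15.15
```

Emit:
step_arm([
  [1,0,1,0,0,0,0],
  [1,0,1,0,0,0,0],
  [1,-1,-6,0,0,0,0],
  [1,-1,-14,0,0,0,0],
  [1,-25,-13,33,0,0,0],
  [1,-50,-11,65,0,0,0],
  [1,-74,0,95,0,0,0],
  [1,-74,15,95,0,0,0],
  [1,-74,15,95,0,0,0],
])

```text
clock: 16.05
position: [0.4948, -0.0225, 0.2393]
ee_rot: [0.04, 0.94, -0.013, 0.34]
ft_force: [0.7, -0.7, -0.8]
grip_width: -0.001
grasp_force: 0.0
```

```bash
sed -i 's/range(190,215)/range(130,215)/' f.py; python3 f.py|cut -c1-75
python3 - <<'E'
from h import *
from workcell import manip
print(manip.get_obs()['ft_force'],manip.get_obs()['clock'])
# independent check, static cameras: orange stop
for n in('scene','top'):
    c=manip.camera(n);im=c['image'].astype(int);B,G,R=im[...,0],im[...,1],im[...,2]
    m=((R>110)&(B<40)&(G<.62*R)&(G>.25*R)).astype(np.uint8);k,l,s,ce=cv2.connectedComponentsWithStats(m)
    for i in range(1,k):
        P=loc(ray(c,ce[i],.155))
        if s[i,4]>4 and abs(P[0])<60: print(n,s[i],P)
E
```

```text
tcp [-73.  -17.5 104.2]
[244 160  18  54 510]
160 247 250 near edge plane [-23.  -14.7   6.8] z37 [-61.3 -15.3  37. ] 
164 245 252 near edge plane [-23.  -12.9  11.6] z37 [-56.1 -13.7  37. ] 
168 245 252 near edge plane [-23.  -12.9  16.3] z37 [-50.7 -13.6  37. ] 
172 245 252 near edge plane [-23. -13.  21.] z37 [-45.1 -13.5  37. ] 
176 245 252 near edge plane [-23.  -13.   25.5] z37 [-39.2 -13.4  37. ] 
180 245 253 near edge plane [-23.  -12.1  30. ] z37 [-33.2 -12.4  37. ] 
184 245 253 near edge plane [-23.  -12.2  34.4] z37 [-26.9 -12.3  37. ] 
188 244 261 near edge plane [-23.   -5.1  38.7] z37 [-20.4  -4.9  37. ] 
192 244 254 near edge plane [-23.  -11.3  43. ] z37 [-13.5 -11.1  37. ] 
196 244 254 near edge plane [-23.  -11.5  47.1] z37 [ -6.4 -10.9  37. ] 
200 244 254 near edge plane [-23.  -11.5  51.2] z37 [  1.1 -10.8  37. ] 
204 244 255 near edge plane [-23.  -10.7  55.2] z37 [ 8.8 -9.6 37. ] 
208 244 254 near edge plane [-23.  -11.7  59.2] z37 [ 17.  -10.4  37. ] 
212 246 250 near edge plane [-23.  -15.   63.1] z37 [ 25.6 -14.4  37. ] 
mark -12.3 0.1641406371387977 11
[-0.92140193 -1.11518904  0.03985172] 16.1
scene [284 158  10   6  28] [ 7.7 -2.2 20. ]
top [265 154   2  11  15] [ -0.7 -17.5  20. ]
```

Face −12.3, mark −12.3: aligned, and the arm is clear.

```bash
python3 -c "
from workcell import manip
print(manip.hand_in())"
```

```text
the job is handed in; nothing more can be done
None
```

I handed the job in: all three offcuts are in the blue bin and the stop's front face measures level with the red mark (within about 1 mm), with the arm clear of everything; no verdict came back.

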